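# Clear the 3D printer's bed with a scraper block and start the next print

### The job

The last print left three loose white pieces on the bed of the desktop 3D printer. Take the scraper block from its rest, press its blade squarely on the bed just firmly enough that the sprung plate gives a little, but never down to its stops, and wipe all three pieces off the side of the bed into the scrap tray, without touching the pieces with the fingers or disturbing the ink bottle, the calculator and the red-lined mug. Set the scraper back in its rest, then turn the start switch on the printer's front clockwise to its stop and let go so that it springs back.

Things in the scene. Friction and masses are not known exactly. Their poses are not given: they have to be found in the camera images.
- printer: Desktop 3D printer, fixed. Origin on the desk under the centre of its bed; x runs from its front (control pod toward the robot, 36 mm high, x = -185 to -90 mm) to its rear gantry (two posts at x = 170, y = +-105 mm, top beam 360 mm high, a spool above it), y to its left. The base under the bed is 132 mm wide. Nothing stands over the bed itself.
- bed_middle (a point): A point over the printer's origin, 85 mm above the desk: the middle of the bed at its mean height. The bed is a dark level plate, 190 mm (printer's x) by 170 mm (y), 6 mm thick, that overhangs the base at both sides. Its true upper face lies 81 to 89 mm above the desk, as the printer was last levelled: find it by touch. It rides on springs (see bed_plate).
- bed_plate (a joint): How far (m) the bed plate has been pressed down on its springs: 0 at rest, stops at 0.005. It starts to give at about 4 N and takes 3 N more for each mm. Pressed well for wiping it gives 1.5 to 3.5 mm; beyond 4.3 mm counts as pressed to its stops.
- scraper: Scraper block: aluminium foot 140 (x) by 26 (y) by 14 mm high; black grip on its middle, 70 (x) by 22 mm (y), from 14 to 59 mm above the foot's underside; steel blade 106 mm wide (x), 4 mm thick, clamped in the foot, sticking out 7 to 17 mm below it, as it was last set: find its edge by touch. Origin at the centre of the foot's underside, z up. Wipes along its y. 0.15 to 0.35 kg.
- tool_rest: Black rest for the scraper, fixed, beside the printer, across from the scrap tray: 172 (x) by 50 mm (y). The ends of the scraper's foot lie on two cheeks 24 mm high (foot lengthwise along x, blade hanging free between them), inside lips 7 mm higher that leave about 6 mm of play all round. Origin at the centre of its underside.
- scrap_tray: Open grey tray, fixed, at the left or the right side of the printer: 210 mm (x) by 160 mm (y) by 50 mm high, walls 4 mm, its near rim under the overhanging edge of the bed. Origin at the centre of its underside.
- chip_strip: Left-over white piece, a flat strip 18 mm (x) by 64 mm (y), 5 mm thick, lying loose on the bed. Origin at the centre of its underside.
- chip_corner: Left-over white piece, a flat L 46 by 46 mm with arms 18 mm wide, 5 mm thick, lying loose on the bed. Origin at the centre of its outline's underside.
- chip_slab: Left-over white piece, a flat slab 36 mm (x) by 60 mm (y), 5 mm thick, lying loose on the bed. Origin at the centre of its underside.
- switch (a joint): Angle (rad) of the start switch: 0 at rest, grows clockwise seen from above, stop at 0.9; a spring turns it back (0.13 N m at the stop).
- switch_grip (a point): Grip point of the start switch, on its upright axis on the control pod, 20 mm above the pod's top. The switch is a black bar 42 mm long, 11 mm wide, its top 10 mm above this point and its foot (a disc of 42 mm) 13 mm below it. This point's x axis turns with the switch and points along the printer's x; the bar itself is turned 0.45 rad counter-clockwise (from above) from this point's x axis.
- ink_bottle: Bystander: dark ink bottle, 50 by 50 mm, 60 mm high. Leave alone.
- desk_calculator: Bystander: desk calculator, 145 by 100 mm, 26 mm high. Leave alone.
- mug: Bystander: white mug with thin red lines, 82 mm across, 94 mm high. Leave alone.
There are look-alikes about, which are no part of the job. Leave any orange or turquoise look-alike of the scraper alone.

How it is judged:
On the way, in this order (a step that is already met when the one before it is completed fails the run):
1. the held scraper is pressed on the bed so that the plate gives by at least 1 mm (value of joint bed_plate above 0.001 m and contact force between the fingers and scraper above 1 N and angle between scraper's own z axis and vertical below 0.15 rad and z of scraper in the frame of printer above 0.07 m), for 0.2 s.
2. all three pieces lie in the scrap tray (x of chip_strip in the frame of scrap_tray between -0.104 and 0.104 m and y of chip_strip in the frame of scrap_tray between -0.079 and 0.079 m and z of each of chip_strip, chip_corner, chip_slab in the frame of scrap_tray below 0.045 m and x of chip_corner in the frame of scrap_tray between -0.104 and 0.104 m and y of chip_corner in the frame of scrap_tray between -0.079 and 0.079 m and x of chip_slab in the frame of scrap_tray between -0.104 and 0.104 m and y of chip_slab in the frame of scrap_tray between -0.079 and 0.079 m), for 0.2 s.
3. the scraper sits in its rest, released (x of scraper in the frame of tool_rest between -0.009 and 0.009 m and y of scraper in the frame of tool_rest between -0.009 and 0.009 m and z of scraper in the frame of tool_rest below 0.0265 m and angle between scraper's own z axis and vertical below 0.1 rad and contact force between the fingers and scraper below 0.2 N), for 0.2 s.
4. the start switch is turned to its stop (0.82 rad or more) (value of joint switch above 0.82 rad), for 0.1 s.
At the end, for the whole second after the job is handed in: The three pieces lie in the scrap tray, below its rim; the scraper sits upright and released on the cheeks of its rest, inside the lips; the start switch, once turned to its stop, is back within 0.08 rad of rest; the bed plate is unloaded and all is still (all of step 2 and all of step 3 and value of joint switch below 0.08 rad and value of joint bed_plate below 0.0008 m and linear speed of scraper below 0.02 m/s and linear speed of each of chip_strip, chip_corner, chip_slab below 0.03 m/s); the robot touches nothing.
It fails at once if the bed plate is pressed down to its stops (more than 4.3 mm) (value of joint bed_plate above 0.0043 m).
It fails at once if the fingers touch a loose piece (contact force between the fingers and chip_strip above 0.5 N or contact force between the fingers and chip_corner above 0.5 N or contact force between the fingers and chip_slab above 0.5 N).
It fails at once if ink bottle, calculator or red-lined mug is disturbed (moved 20 mm) (distance of any of ink_bottle, desk_calculator, mug from where it was at the start of the episode above 0.02 m).
It also fails if it takes over 72 s, if anything falls off the work surface, if the arm or the gripper's body presses on something with over 40 N, if the wrist force passes 120 N, or if a joint passes its speed limit or range.

### The arm

A 6-joint arm with a two-finger parallel gripper is mounted at the origin on a cart in front of the work surface, level with it; the furniture and walls round the work are solid. World frame = base frame: x ahead of the robot, y to its left, z up, the work surface at z = 0. Lengths are in m, angles in rad, forces in N, time in s.
With the tool pointing down it reaches from about 0.375 to 0.975 m from the base axis. Payload 3.8 kg.
Tool frame: the origin (TCP) lies at the very end of the fingers, on their centre line; the grasp point (between the pads) lies 19 mm behind it (arm.hold_point_z is the distance from the TCP to the grasp point, in m); z points along the fingers, y is the line along which they close (so a half turn about z gives the same grasp; the last joint's range is limited). The gripper opens to 88 mm and grips with 3 to 60 N. Pads are 18 mm wide; open, the fingers measure 123 mm over their backs; the gripper's body (75 mm by 187 mm) begins 45 mm behind the grasp point.
Start: joints at [1.307, 0.264, 1.604, -0, 1.274, -0.037], TCP at [0.152, 0.658, 0.239] pointing down, gripper open.
Joint ranges: [-2.63, 2.63], [-0.94, 2.18], [0.31, 2.57], [-1.31, 4.45], [0, 2.66], [-2.55, 2.55]. Speed limits (rad/s): [2.57, 2.57, 3.14, 3.14, 3.14, 3.14].

### API

Orientations are given as a unit quaternion [w, x, y, z].
In Python, from cell import arm gives the robot as it stands.
- The arm moves only by the tool arm_command, never from a script. Its argument "increments" is a list of rows, each an object with "gripper": the finger opening in cm, from 0 to 8.81; "linear": the shift along the world's x, y, z in cm, a list of three; "spin": the turn about the world's z in degrees. A call has 1 to 20 rows; each row is the pose to reach, as a shift and turn from the pose commanded when the call began; what a row does not reach only later rows make up. A row lasts 1/10 s, in which the tool goes at most 50 mm and 8.59 degrees, less where a joint would pass 70% of its speed; a pose out of reach is approached as far as the arm can. A call with a gripper value outside its range is refused whole. The fingers move at their own pace and stop on an object; "squeeze" is the grip in N (left out, the last holds). Time passes only in rows, so rows that repeat a pose let the fingers close. It gives the time, the measured TCP pose, the force, the opening and the grip force at its end, in the units of the state.
- arm.get_obs(): the state, without advancing time (a new reading comes with each control period).
- arm.grab_frame(name): name is "scene" or "top" or "wrist"; returns the picture (400x640x3 uint8, red, green, blue); there is no depth.
- arm.get_calibration(name): a dict with "fx", "fy", "cx", "cy" (pixels), "world_to_cam" (4x4, takes a point from world to camera coordinates). Camera axes: x right, y down, z forward; pixel columns grow to the right and rows downward; lengths in m; the calibration is good to about 2 mm. A picture is of the moment at which its call begins: read the wrist's pose just before it. get_calibration takes no time and is no camera call; for the wrist camera it gives the pose at the moment of the call.
- arm.job_done(): hands the job in; it is judged then, once.
The state is a dict: "time_s": time; "joint_positions": joint angles; "qd": joint speeds; "effort": joint torques, N m; "position": TCP position; "tcp_rot": TCP orientation; "wrist_force": force on the tool from outside, world axes, zero at the start; "wrist_torque": the same for the moment, N m; "width": finger opening in m; "grasp_force": force on a finger pad.
Only numpy, scipy, OpenCV 4.12 (cv2) and the standard library are available. Lean on these libraries where they do the work, as an engineer would, in place of code of your own. Each camera call takes 0.05 s, during which the arm holds its last target. There are 200 camera calls.

## Working session

There is one attempt and no reset: what is moved stays moved. The work goes in short steps, Python scripts to look and compute and a tool call to move; the robot and the scene stay as the last step left them, time stands still between calls to the robot, and variables do not carry over. Pictures are saved under pics/ and viewed, at most 10 in all, crops included, and the job is handed in when it is done.

Besides the shell and the picture viewer there is one more tool, called after "Call:" by a JSON object that holds its "method" and its "body". arm_command: Moves the arm, as the interface text tells. Its arguments: {"type":"object","properties":{"increments":{"type":"array","items":{"type":"object","properties":{"gripper":{"type":"number"},"linear":{"type":"array","items":{"type":"number"}},"spin":{"type":"number"}}}},"squeeze":{"type":"number"}},"required":["increments"]}

```bash
mkdir -p pics; python3 - <<'E'
from cell import arm
import cv2, numpy as np
for n in("scene","top"):
    im=arm.grab_frame(n); cv2.imwrite(f"pics/{n}0.png",im[:,:,::-1])
    c=arm.get_calibration(n); print(n,c['fx'],c['cx'],c['cy'],np.round(c['world_to_cam'],3).tolist())
o=arm.get_obs(); print(o)
E
```

```text
scene 372.45901307533825 321.96493608488646 195.41346398332493 [[0.789, -0.614, 0.009, -0.448], [-0.268, -0.358, -0.894, 0.214], [0.553, 0.703, -0.447, 0.897], [0.0, 0.0, 0.0, 1.0]]
top 385.4975273112203 320.2287547835089 199.46739806768718 [[-0.023, -1.0, -0.02, 0.03], [-0.985, 0.026, -0.168, 0.536], [0.169, 0.016, -0.986, 1.156], [0.0, 0.0, 0.0, 1.0]]
{'time_s': 0.1, 'joint_positions': array([ 1.30710397e+00,  2.64669118e-01,  1.60522357e+00,  1.15724608e-05,
        1.27370187e+00, -3.68724370e-02]), 'qd': array([-0.00115972, -0.00103074, -0.00323019,  0.0001922 , -0.00124631,
        0.001052  ]), 'effort': array([ 7.53283657e-04, -5.03613353e+01, -3.58072793e+01,  7.30969082e-02,
        2.31726933e-02, -3.54411804e-05]), 'position': array([0.15160784, 0.6570999 , 0.23752586]), 'tcp_rot': array([-1.55328289e-04,  1.13168640e-01,  9.93575290e-01, -9.88840041e-04]), 'wrist_force': array([-0.33931013, -0.41583954, -0.12599046]), 'wrist_torque': array([-0.03613173,  0.00164466,  0.01254022]), 'grasp_force': 0.0, 'width': 0.08783199575167425}
```

View pics/scene0.png

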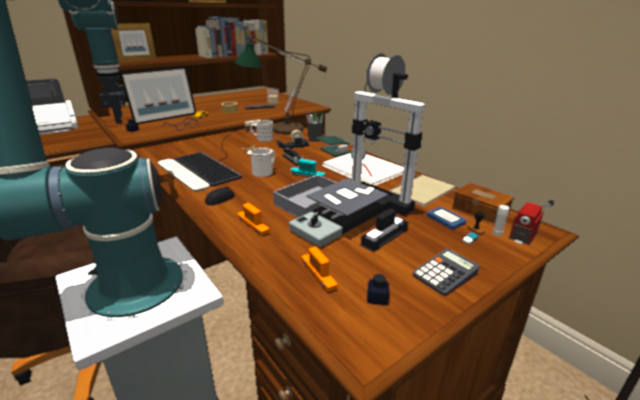

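View pics/top0.png

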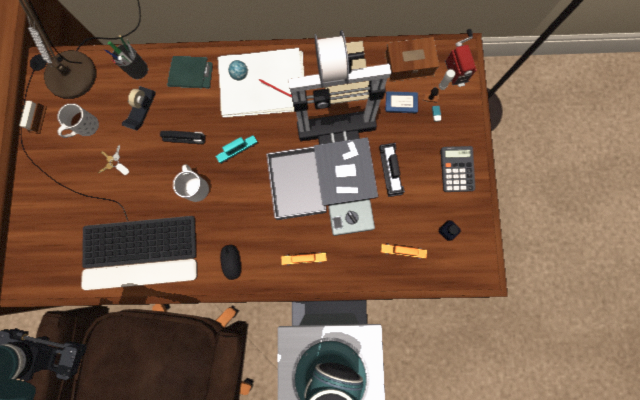

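The scene view shows the orange look-alikes at (253,217) and (318,268), and a turquoise one at (305,168). The scraper with the black grip is in its rest at (385,232).

The top view shows:
- **Scraper candidates:** (391,170) black grip in the black rest, (404,251) and (303,259) orange, (237,149) turquoise. I choose (391,170). It stands beside the printer, across from the tray at (297,182).
- **Pieces:** (350,151) is the L, (345,171) the slab and (347,190) the strip.
- **Switch:** (351,217).

Next is the close crop and measurement.

```bash
cat > h.py <<'E'
from cell import arm
import cv2, numpy as np
def ray(n,uv,z,c=None):
    c=c or arm.get_calibration(n); T=np.array(c['world_to_cam']); R,t=T[:3,:3],T[:3,3]
    o=-R.T@t; d=R.T@np.array([(uv[0]-c['cx'])/c['fx'],(uv[1]-c['cy'])/c['fy'],1]); return (o+d*(z-o[2])/d[2])
def proj(n,p,c=None):
    c=c or arm.get_calibration(n); T=np.array(c['world_to_cam']); q=T[:3,:3]@np.array(p)+T[:3,3]
    return np.array([c['fx']*q[0]/q[2]+c['cx'],c['fy']*q[1]/q[2]+c['cy']])
E
python3 - <<'E'
from h import *
im=cv2.imread("pics/top0.png")
cv2.imwrite("pics/crop1.png",cv2.resize(im[125:245,262:412],None,fx=5,fy=5,interpolation=cv2.INTER_CUBIC))
for n,uv,z in [("L",(350,151),.09),("slab",(345,171),.09),("strip",(347,190),.09),("scraper grip",(391.5,170),.08),("switch",(351,217),.066),("tray",(297,182),.05),("calc",(458,170),.026),("ink",(450,230),.06)]:
    print(n,ray("top",uv,z).round(3))
E
```

```text
L [ 0.677 -0.078  0.09 ]
slab [ 0.614 -0.061  0.09 ]
strip [ 0.555 -0.065  0.09 ]
scraper grip [ 0.616 -0.204  0.08 ]
switch [ 0.476 -0.076  0.066]
tray [0.593 0.088 0.05 ]
calc [ 0.623 -0.424  0.026]
ink [ 0.43  -0.373  0.06 ]
```

View pics/crop1.png

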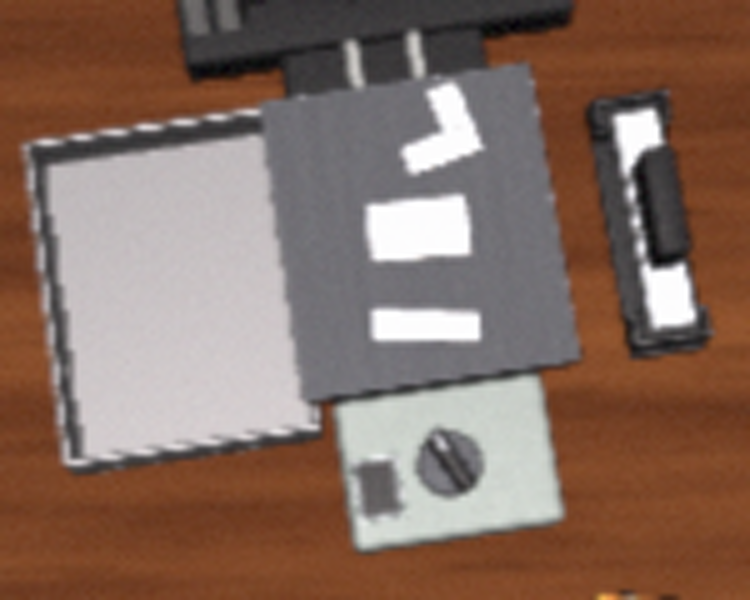

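The crop shows the aluminium foot and black grip in the black rest at (650,225), so the choice is right. The bed corners are at (262,100), (530,65), (580,360) and (308,402). The pieces are the L at (443,130), the slab at (418,228) and the strip at (425,326), and the switch is at (450,462).

```bash
python3 - <<'E'
from h import *
f=lambda p,z: ray("top",(262+(p[0]-2)/5,125+(p[1]-2)/5),z)[:2]
B=np.array([f(p,.085) for p in [(262,100),(530,65),(580,360),(308,402)]])
print("bed",B.round(3).tolist(),"c",B.mean(0).round(4)); x=(B[0]+B[1]-B[2]-B[3])/2; y=(B[0]-B[1]+B[3]-B[2])/2
print(np.linalg.norm(x),np.linalg.norm(y),np.degrees([np.arctan2(x[1],x[0]),np.arctan2(-y[0],y[1])]))
R=np.array([f(p,.031) for p in [(590,100),(667,92),(708,345),(635,355)]])
F=np.array([f(p,.038) for p in [(612,112),(658,107),(695,322),(648,330)]])
for n,Q in(("rest",R),("foot",F)):
    x=(Q[0]+Q[1]-Q[2]-Q[3])/2;y=(Q[0]-Q[1]+Q[3]-Q[2])/2;print(n,Q.mean(0).round(4),np.linalg.norm(x),np.linalg.norm(y),np.degrees(np.arctan2(x[1],x[0])))
a=np.radians(np.degrees(np.arctan2(x[1],x[0])))
G=np.array([f(p,.083) for p in [(640,150),(670,145),(690,258),(660,265)]]);print("grip",G.mean(0),G.round(3).tolist())
print("switch",f((450,463),.043),f((448,458),.066))
T=np.array([f(p,.05) for p in [(25,147),(68,468),(320,432)]]);print("tray",T.round(3).tolist())
c=arm.get_calibration("wrist");T=np.array(c['world_to_cam']);print(np.round(T,3).tolist(),c['fx'],-T[:3,:3].T@T[:3,3])
E
```

```text
bed [[0.702, 0.032], [0.72, -0.135], [0.534, -0.157], [0.512, 0.008]] c [ 0.6168 -0.063 ]
0.18918460182513905 0.16639227097628284 [6.9445041  6.71212791]
rest [ 0.6315 -0.2125] 0.1681223473189668 0.048180538351864845 6.248353240601438
foot [ 0.6328 -0.2136] 0.1425697996827756 0.029791357427726893 6.1894835368067485
grip [ 0.6291391 -0.2132323] [[0.664, -0.2], [0.666, -0.218], [0.595, -0.227], [0.591, -0.208]]
switch [ 0.47835276 -0.0788989 ] [ 0.47862557 -0.0763145 ]
tray [[0.687, 0.184], [0.48, 0.157], [0.499, 0.001]]
[[0.224, 0.975, -0.003, -0.674], [0.923, -0.211, 0.321, -0.044], [0.313, -0.074, -0.947, 0.392], [0.0, 0.0, 0.0, 1.0]] 355.49079848099075 [0.06918061 0.67645556 0.38375473]
```

Call:
{"method": "arm_command", "body": {"increments": [{"linear": [24,-40,-1],"spin": 6,"gripper": 5},{"linear": [24,-40,-1],"spin": 6},{"linear": [24,-40,-1],"spin": 6},{"linear": [24,-40,-1],"spin": 6},{"linear": [24,-40,-1],"spin": 6},{"linear": [24,-40,-1],"spin": 6},{"linear": [24,-40,-1],"spin": 6},{"linear": [24,-40,-1],"spin": 6},{"linear": [24,-40,-1],"spin": 6},{"linear": [24,-40,-1],"spin": 6},{"linear": [47.8,-87,-2],"spin": 19.5},{"linear": [47.8,-87,-2],"spin": 19.5},{"linear": [47.8,-87,-2],"spin": 19.5},{"linear": [47.8,-87,-2],"spin": 19.5},{"linear": [47.8,-87,-2],"spin": 19.5},{"linear": [47.8,-87,-2],"spin": 19.5},{"linear": [47.8,-87,-2],"spin": 19.5},{"linear": [47.8,-87,-2],"spin": 19.5},{"linear": [47.8,-87,-2],"spin": 19.5},{"linear": [47.8,-87,-2],"spin": 19.5}]}}

```text
$.increments[1]: bad value
```

Call:
{"method": "arm_command", "body": {"increments": [{"linear": [24,-40,-1],"spin": 6,"gripper": 5},{"linear": [24,-40,-1],"spin": 6,"gripper": 5},{"linear": [24,-40,-1],"spin": 6,"gripper": 5},{"linear": [24,-40,-1],"spin": 6,"gripper": 5},{"linear": [24,-40,-1],"spin": 6,"gripper": 5},{"linear": [24,-40,-1],"spin": 6,"gripper": 5},{"linear": [24,-40,-1],"spin": 6,"gripper": 5},{"linear": [24,-40,-1],"spin": 6,"gripper": 5},{"linear": [24,-40,-1],"spin": 6,"gripper": 5},{"linear": [24,-40,-1],"spin": 6,"gripper": 5},{"linear": [47.8,-87,-2],"spin": 19.5,"gripper": 5},{"linear": [47.8,-87,-2],"spin": 19.5,"gripper": 5},{"linear": [47.8,-87,-2],"spin": 19.5,"gripper": 5},{"linear": [47.8,-87,-2],"spin": 19.5,"gripper": 5},{"linear": [47.8,-87,-2],"spin": 19.5,"gripper": 5},{"linear": [47.8,-87,-2],"spin": 19.5,"gripper": 5},{"linear": [47.8,-87,-2],"spin": 19.5,"gripper": 5},{"linear": [47.8,-87,-2],"spin": 19.5,"gripper": 5},{"linear": [47.8,-87,-2],"spin": 19.5,"gripper": 5},{"linear": [47.8,-87,-2],"spin": 19.5,"gripper": 5}]}}

```text
time_s: 2.1
position: [0.6147, -0.1838, 0.2187]
tcp_rot: [-0.0, -0.057, 0.998, 0.0]
wrist_force: [0.8, 0.6, 0.3]
width: 0.0504
grasp_force: 0.0
```

```bash
python3 - <<'E'
from h import *
arm.grab_frame("top"); arm.grab_frame("top")
o=arm.get_obs();c=arm.get_calibration("wrist");im=arm.grab_frame("wrist")
cv2.imwrite("pics/w1.png",im[:,:,::-1]);np.save("w1.npy",c,allow_pickle=True);print(o['position'],o['tcp_rot'])
E
```

```text
[ 0.61577359 -0.18717057  0.21791867] [-2.11756980e-04 -5.44460639e-02  9.98516306e-01 -8.76199511e-04]
```

View pics/w1.png

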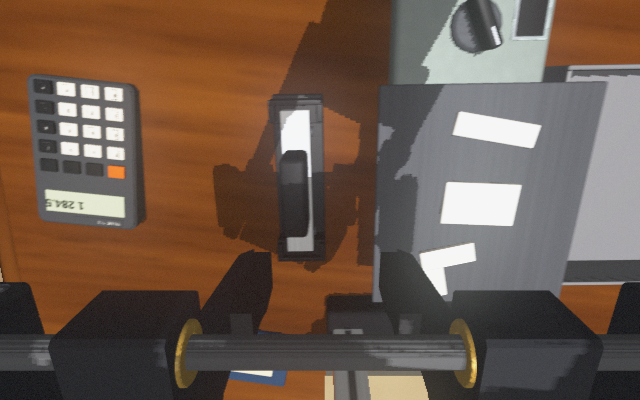

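The wrist view shows:
- **Rest:** corners near (270,97), (322,95), (325,260) and (278,262), with the scraper's white foot and black grip top at (293,194).
- **Bed:** corners (379,85), (607,82) and (373,300).
- **Pieces:** strip (497,130), slab (481,204) and L (445,265).
- **Switch:** (476,25).

```bash
python3 - <<'E'
from h import *
c=np.load("w1.npy",allow_pickle=True).item()
im=cv2.imread("pics/w1.png")
w=cv2.inRange(im,(225,225,225),(255,255,255)); w[:, :390]=0; w[:100]=0;w[300:]=0;w[:,555:]=0
for k in cv2.findContours(w,0,1)[0]:
    if cv2.contourArea(k)>300:
        P=np.array([ray("wrist",p[0],.09,c)[:2] for p in k])
        o=np.array([.6168,-.063]);a=np.radians(6.8);M=np.array([[np.cos(a),np.sin(a)],[-np.sin(a),np.cos(a)]])
        Q=(P-o)@M.T; print("piece printer frame x",Q[:,0].min().round(3),Q[:,0].max().round(3),"y",Q[:,1].min().round(3),Q[:,1].max().round(3),cv2.minAreaRect(P.astype(np.float32)*1000))
for n,ps,z in [("rest",[(270,97),(322,95),(325,260),(278,262)],.031),("griptop",[(282,152),(307,152),(307,236),(283,236)],.083),("bed",[(379,85),(607,82),(373,300)],.085),("foot",[(283,110),(309,110),(314,250),(287,250)],.038)]:
    P=np.array([ray("wrist",p,z,c)[:2] for p in ps]);print(n,P.round(3).tolist(),P.mean(0).round(4))
print("switch disc",ray("wrist",(476,25),.05,c))
g=cv2.cvtColor(im[85:270,255:340],cv2.COLOR_BGR2GRAY);cv2.imwrite("pics/c2.png",cv2.resize(im[85:270,255:340],None,fx=3,fy=3));print(arm.get_obs()['joint_positions'].round(2))
E
```

```text
piece printer frame x 0.033 0.083 y -0.042 0.005 ((677.3413696289062, -71.43925476074219), (45.26762008666992, 45.26704406738281), 19.5203914642334)
piece printer frame x -0.021 0.016 y -0.027 0.033 ((614.0224609375, -60.432640075683594), (35.40229797363281, 59.59329605102539), 3.969639539718628)
piece printer frame x -0.076 -0.049 y -0.025 0.04 ((553.8057861328125, -62.8702278137207), (63.43288040161133, 17.422801971435547), 86.74415588378906)
rest [[0.552, -0.245], [0.546, -0.198], [0.711, -0.177], [0.719, -0.226]] [ 0.6318 -0.2115]
griptop [[0.59, -0.225], [0.588, -0.205], [0.661, -0.198], [0.664, -0.219]] [ 0.6259 -0.2117]
bed [[0.532, -0.156], [0.511, 0.012], [0.718, -0.132]] [ 0.5866 -0.092 ]
foot [[0.562, -0.231], [0.559, -0.208], [0.697, -0.19], [0.7, -0.217]] [ 0.6295 -0.2117]
switch disc [ 0.47784482 -0.08136252  0.05      ]
[-0.33  0.22  1.7  -0.    1.23 -2.01]
```

Call:
{"method": "arm_command", "body": {"increments": [{"linear": [1.3,-2.5,-2],"spin": 0.4,"gripper": 5},{"linear": [1.3,-2.5,-6],"spin": 0.4,"gripper": 5},{"linear": [1.3,-2.5,-9],"spin": 0.4,"gripper": 5},{"linear": [1.3,-2.5,-9],"spin": 0.4,"gripper": 5},{"linear": [1.3,-2.5,-9],"spin": 0.4,"gripper": 5}]}}

```text
time_s: 2.75
position: [0.6266, -0.2055, 0.1291]
tcp_rot: [-0.001, -0.061, 0.998, 0.001]
wrist_force: [0.3, -0.8, 1.9]
width: 0.05
grasp_force: 0.0
```

Call:
{"method": "arm_command", "body": {"increments": [{"linear": [0,0,0],"spin": 0,"gripper": 5},{"linear": [0,0,0],"spin": 0,"gripper": 5},{"linear": [0,0,0],"spin": 0,"gripper": 5}]}}

```text
time_s: 3.05
position: [0.6285, -0.207, 0.1316]
tcp_rot: [0.002, -0.06, 0.998, -0.001]
wrist_force: [0.3, -0.6, 0.2]
width: 0.0497
grasp_force: 0.0
```

Call:
{"method": "arm_command", "body": {"increments": [{"linear": [0,-0.5,-3],"spin": 0,"gripper": 5},{"linear": [0,-0.5,-6],"spin": 0,"gripper": 5},{"linear": [0,-0.5,-8],"spin": 0,"gripper": 5},{"linear": [0,-0.5,-8.6],"spin": 0,"gripper": 5},{"linear": [0,-0.5,-8.6],"spin": 0,"gripper": 5},{"linear": [0,-0.5,-8.6],"spin": 0,"gripper": 5}]}}

```text
time_s: 3.65
position: [0.6285, -0.2122, 0.0449]
tcp_rot: [0.001, -0.06, 0.998, -0.0]
wrist_force: [-0.2, 0.1, 0.3]
width: 0.0503
grasp_force: 0.0
```

Call:
{"method": "arm_command", "body": {"increments": [{"linear": [0,0,0],"spin": 0,"gripper": 1},{"linear": [0,0,0],"spin": 0,"gripper": 1},{"linear": [0,0,0],"spin": 0,"gripper": 1},{"linear": [0,0,0],"spin": 0,"gripper": 1},{"linear": [0,0,0],"spin": 0,"gripper": 1},{"linear": [0,0,0],"spin": 0,"gripper": 1}], "squeeze": 45}}

```text
time_s: 4.25
position: [0.6279, -0.2122, 0.0441]
tcp_rot: [0.001, -0.06, 0.998, -0.0]
wrist_force: [-0.8, -0.9, 4.1]
width: 0.0218
grasp_force: 45.0
```

Call:
{"method": "arm_command", "body": {"increments": [{"linear": [0,0,2],"spin": 0,"gripper": 1},{"linear": [0,0,5],"spin": 0,"gripper": 1},{"linear": [0,0,8.5],"spin": 0,"gripper": 1},{"linear": [0,0,11],"spin": 0,"gripper": 1},{"linear": [-1,2.5,11.5],"spin": 0,"gripper": 1},{"linear": [-2,5,11.5],"spin": 0,"gripper": 1},{"linear": [-3,7.5,11.5],"spin": 0,"gripper": 1},{"linear": [-3.4,8.6,10.5],"spin": 0,"gripper": 1},{"linear": [-3.4,8.6,9.5],"spin": 0,"gripper": 1},{"linear": [-3.4,8.6,9.5],"spin": 0,"gripper": 1},{"linear": [-3.4,8.6,9.5],"spin": 0,"gripper": 1},{"linear": [-3.4,8.6,9.5],"spin": 0,"gripper": 1}]}}

```text
time_s: 5.45
position: [0.5939, -0.1268, 0.1382]
tcp_rot: [0.0, -0.06, 0.998, -0.0]
wrist_force: [0.1, -0.3, -2.4]
width: 0.0216
grasp_force: 45.0
```

```bash
python3 - <<'E'
from h import *
o=arm.get_obs();print(o['position'],o['wrist_force'],o['wrist_torque'],o['width'])
im=arm.grab_frame("wrist"); cv2.imwrite("pics/w2.png",im[:,:,::-1])
E
```

```text
[ 0.59385462 -0.12680055  0.1382387 ] [ 0.09646708 -0.31724053 -2.38106022] [ 0.0414949  -0.00813467 -0.02950516] 0.021646272127262937
```

View pics/w2.png

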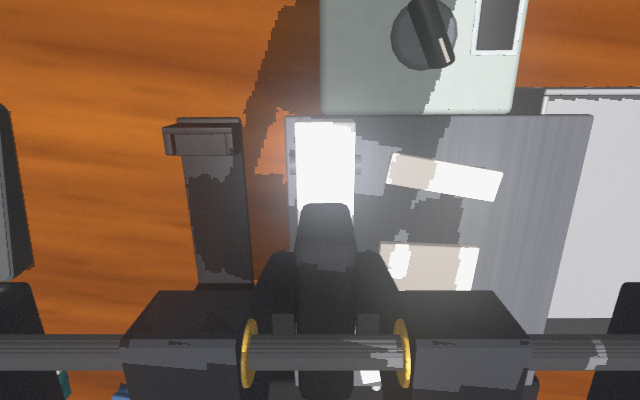

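The scraper is held level with its foot over the right bed edge, and the strip (445,178) and slab (430,265) lie clear to its left. Now I lower it to find the bed by touch.

Call:
{"method": "arm_command", "body": {"increments": [{"linear": [0,0,-0.5],"spin": 0,"gripper": 1},{"linear": [0,0,-0.9],"spin": 0,"gripper": 1},{"linear": [0,0,-1.1],"spin": 0,"gripper": 1},{"linear": [0,0,-1.2],"spin": 0,"gripper": 1},{"linear": [0,0,-1.2],"spin": 0,"gripper": 1}]}}

```text
time_s: 6.0
position: [0.5932, -0.1258, 0.1261]
tcp_rot: [-0.0, -0.06, 0.998, 0.0]
wrist_force: [-0.0, 0.8, -2.6]
width: 0.022
grasp_force: 45.0
```

Call:
{"method": "arm_command", "body": {"increments": [{"linear": [0,0,-0.1],"spin": 0,"gripper": 1},{"linear": [0,0,-0.2],"spin": 0,"gripper": 1},{"linear": [0,0,-0.2],"spin": 0,"gripper": 1}]}}

```text
time_s: 6.3
position: [0.5933, -0.1258, 0.1243]
tcp_rot: [-0.0, -0.06, 0.998, 0.0]
wrist_force: [-0.3, -0.3, -2.9]
width: 0.0218
grasp_force: 45.0
```

Call:
{"method": "arm_command", "body": {"increments": [{"linear": [0,0,-0.1],"spin": 0,"gripper": 1},{"linear": [0,0,-0.2],"spin": 0,"gripper": 1},{"linear": [0,0,-0.2],"spin": 0,"gripper": 1}]}}

```text
time_s: 6.6
position: [0.5932, -0.1258, 0.1221]
tcp_rot: [-0.0, -0.06, 0.998, 0.0]
wrist_force: [-1.0, -0.3, -3.0]
width: 0.0217
grasp_force: 45.0
```

Call:
{"method": "arm_command", "body": {"increments": [{"linear": [0,0,-0.1],"spin": 0,"gripper": 1},{"linear": [0,0,-0.1],"spin": 0,"gripper": 1},{"linear": [0,0,-0.1],"spin": 0,"gripper": 1}]}}

```text
time_s: 6.9
position: [0.5933, -0.1258, 0.1213]
tcp_rot: [-0.0, -0.06, 0.998, 0.0]
wrist_force: [-0.4, 0.3, -2.1]
width: 0.0217
grasp_force: 45.0
```

Call:
{"method": "arm_command", "body": {"increments": [{"linear": [0,0,-0.1],"spin": 0,"gripper": 1},{"linear": [0,0,-0.2],"spin": 0,"gripper": 1},{"linear": [0,0,-0.2],"spin": 0,"gripper": 1}]}}

```text
time_s: 7.2
position: [0.5932, -0.1258, 0.1191]
tcp_rot: [-0.0, -0.06, 0.998, 0.0]
wrist_force: [-0.1, -0.1, -2.0]
width: 0.0212
grasp_force: 45.0
```

Call:
{"method": "arm_command", "body": {"increments": [{"linear": [0,0,-0.1],"spin": 0,"gripper": 1},{"linear": [0,0,-0.2],"spin": 0,"gripper": 1},{"linear": [0,0,-0.2],"spin": 0,"gripper": 1}]}}

```text
time_s: 7.5
position: [0.5933, -0.1258, 0.1171]
tcp_rot: [-0.0, -0.06, 0.998, 0.0]
wrist_force: [0.4, 0.3, -2.3]
width: 0.0219
grasp_force: 45.0
```

Call:
{"method": "arm_command", "body": {"increments": [{"linear": [0,0,-0.1],"spin": 0,"gripper": 1},{"linear": [0,0,-0.2],"spin": 0,"gripper": 1},{"linear": [0,0,-0.2],"spin": 0,"gripper": 1}]}}

```text
time_s: 7.8
position: [0.5933, -0.1258, 0.1151]
tcp_rot: [-0.0, -0.06, 0.998, 0.0]
wrist_force: [-0.4, 0.6, -3.3]
width: 0.0211
grasp_force: 45.0
```

Call:
{"method": "arm_command", "body": {"increments": [{"linear": [0,0,-0.1],"spin": 0,"gripper": 1},{"linear": [0,0,-0.2],"spin": 0,"gripper": 1},{"linear": [0,0,-0.2],"spin": 0,"gripper": 1}]}}

```text
time_s: 8.1
position: [0.5935, -0.1259, 0.1137]
tcp_rot: [0.0, -0.06, 0.998, -0.0]
wrist_force: [-1.0, -0.6, -1.9]
width: 0.0217
grasp_force: 45.0
```

Call:
{"method": "arm_command", "body": {"increments": [{"linear": [0,0,-0.1],"spin": 0,"gripper": 1},{"linear": [0,0,-0.1],"spin": 0,"gripper": 1},{"linear": [0,0,-0.1],"spin": 0,"gripper": 1}]}}

```text
time_s: 8.4
position: [0.5936, -0.1259, 0.113]
tcp_rot: [0.0, -0.06, 0.998, -0.0]
wrist_force: [-2.0, -0.3, 3.4]
width: 0.0218
grasp_force: 45.0
```

Call:
{"method": "arm_command", "body": {"increments": [{"linear": [0,0,-0.1],"spin": 0,"gripper": 1},{"linear": [0,0,-0.1],"spin": 0,"gripper": 1},{"linear": [0,0,-0.1],"spin": 0,"gripper": 1}]}}

```text
time_s: 8.7
position: [0.5936, -0.1259, 0.1121]
tcp_rot: [0.0, -0.06, 0.998, -0.0]
wrist_force: [-3.3, 1.1, 5.7]
width: 0.0215
grasp_force: 45.0
```

Call:
{"method": "arm_command", "body": {"increments": [{"linear": [0,0,-0.1],"spin": 0,"gripper": 1},{"linear": [0,0,-0.1],"spin": 0,"gripper": 1},{"linear": [-0.06,0.5,-0.1],"spin": 0,"gripper": 1},{"linear": [-0.12,1.0,-0.1],"spin": 0,"gripper": 1},{"linear": [-0.18,1.5,-0.1],"spin": 0,"gripper": 1},{"linear": [-0.24,2.0,-0.1],"spin": 0,"gripper": 1}]}}

```text
time_s: 9.3
position: [0.5932, -0.1076, 0.1122]
tcp_rot: [0.002, -0.06, 0.998, -0.002]
wrist_force: [-0.5, -3.0, 5.8]
width: 0.0218
grasp_force: 45.0
```

Call:
{"method": "arm_command", "body": {"increments": [{"linear": [-0.07,0.6,-0.05],"spin": 0,"gripper": 1},{"linear": [-0.14,1.2,-0.08],"spin": 0,"gripper": 1},{"linear": [-0.21,1.8,-0.08],"spin": 0,"gripper": 1},{"linear": [-0.28,2.4,-0.08],"spin": 0,"gripper": 1},{"linear": [-0.35,3.0,-0.08],"spin": 0,"gripper": 1},{"linear": [-0.42,3.6,-0.08],"spin": 0,"gripper": 1}]}}

```text
time_s: 9.9
position: [0.5895, -0.0716, 0.1118]
tcp_rot: [0.003, -0.06, 0.998, -0.002]
wrist_force: [0.0, -4.9, 7.0]
width: 0.0217
grasp_force: 45.0
```

Call:
{"method": "arm_command", "body": {"increments": [{"linear": [-0.07,0.6,-0.03],"spin": 0,"gripper": 1},{"linear": [-0.14,1.2,-0.03],"spin": 0,"gripper": 1},{"linear": [-0.21,1.8,-0.03],"spin": 0,"gripper": 1},{"linear": [-0.28,2.4,-0.03],"spin": 0,"gripper": 1},{"linear": [-0.35,3.0,-0.03],"spin": 0,"gripper": 1},{"linear": [-0.42,3.6,-0.03],"spin": 0,"gripper": 1},{"linear": [-0.49,4.2,-0.03],"spin": 0,"gripper": 1},{"linear": [-0.56,4.8,-0.03],"spin": 0,"gripper": 1},{"linear": [-0.63,5.4,-0.03],"spin": 0,"gripper": 1}]}}

```text
time_s: 10.8
position: [0.5834, -0.0174, 0.1116]
tcp_rot: [0.003, -0.061, 0.998, -0.002]
wrist_force: [1.3, -4.9, 7.8]
width: 0.0216
grasp_force: 45.0
```

Call:
{"method": "arm_command", "body": {"increments": [{"linear": [-0.07,0.6,0],"spin": 0,"gripper": 1},{"linear": [-0.14,1.2,0],"spin": 0,"gripper": 1},{"linear": [-0.21,1.8,0],"spin": 0,"gripper": 1},{"linear": [-0.28,2.4,0],"spin": 0,"gripper": 1},{"linear": [-0.35,3.0,0],"spin": 0,"gripper": 1},{"linear": [-0.41,3.5,0],"spin": 0,"gripper": 1},{"linear": [-0.46,3.9,0],"spin": 0,"gripper": 1},{"linear": [-0.46,3.9,0],"spin": 0,"gripper": 1},{"linear": [-0.46,3.9,0],"spin": 0,"gripper": 1}]}}

```text
time_s: 11.7
position: [0.5754, 0.0233, 0.1084]
tcp_rot: [-0.0, -0.06, 0.998, 0.0]
wrist_force: [0.5, 0.1, -1.9]
width: 0.022
grasp_force: 45.0
```

Call:
{"method": "arm_command", "body": {"increments": [{"linear": [0,0,2],"spin": 0,"gripper": 1},{"linear": [0,0,4],"spin": 0,"gripper": 1},{"linear": [3,-4,4],"spin": 0,"gripper": 1},{"linear": [5,-8,4],"spin": 0,"gripper": 1},{"linear": [7,-11,4],"spin": 0,"gripper": 1},{"linear": [9.1,-14.5,4],"spin": 0,"gripper": 1},{"linear": [9.1,-14.5,4],"spin": 0,"gripper": 1},{"linear": [9.1,-14.5,4],"spin": 0,"gripper": 1},{"linear": [9.1,-14.5,4],"spin": 0,"gripper": 1}]}}

```text
time_s: 12.6
position: [0.6657, -0.1209, 0.1479]
tcp_rot: [-0.001, -0.06, 0.998, 0.001]
wrist_force: [0.3, 0.4, -2.7]
width: 0.0217
grasp_force: 45.0
```

```bash
python3 - <<'E'
from h import *
o=arm.get_obs();print(o['position'],o['wrist_force'])
im=arm.grab_frame("top")[:,:,::-1]; s=arm.grab_frame("scene")[:,:,::-1]
cv2.imwrite("pics/t2.png",np.hstack([cv2.resize(im[105:245,262:402],(400,400)),cv2.resize(s[140:260,260:400],(400,400))]))
E
```

```text
[ 0.66570259 -0.12094551  0.1478784 ] [ 0.32907937  0.37421104 -2.6712321 ]
```

View pics/t2.png

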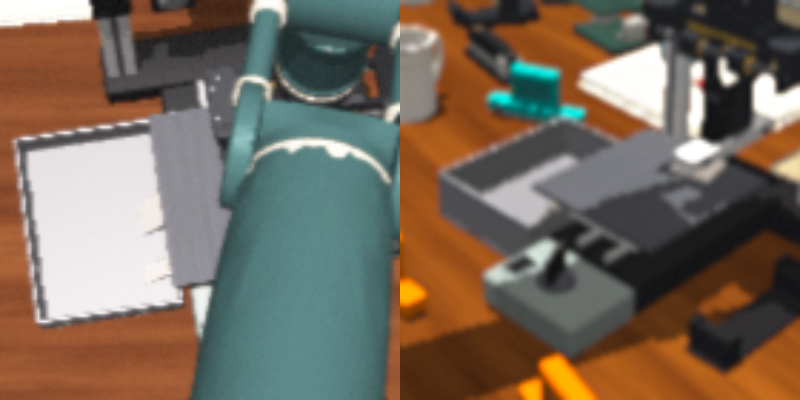

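The top crop (left) shows two pieces in the tray at (152,215) and (157,270). The scene crop (right) shows the bed's front cleared. Now the second wipe, for the L.

Call:
{"method": "arm_command", "body": {"increments": [{"linear": [0,0,-1.5],"spin": 0,"gripper": 1},{"linear": [0,0,-2.7],"spin": 0,"gripper": 1},{"linear": [0,0,-3.1],"spin": 0,"gripper": 1},{"linear": [0,0,-3.3],"spin": 0,"gripper": 1},{"linear": [0,0,-3.4],"spin": 0,"gripper": 1},{"linear": [0,0,-3.5],"spin": 0,"gripper": 1},{"linear": [0,0,-3.6],"spin": 0,"gripper": 1},{"linear": [0,0,-3.6],"spin": 0,"gripper": 1}]}}

```text
time_s: 13.5
position: [0.6673, -0.122, 0.1138]
tcp_rot: [0.0, -0.06, 0.998, -0.0]
wrist_force: [0.2, -0.0, -2.9]
width: 0.0217
grasp_force: 45.0
```

Call:
{"method": "arm_command", "body": {"increments": [{"linear": [0,0,-0.1],"spin": 0,"gripper": 1},{"linear": [0,0,-0.2],"spin": 0,"gripper": 1},{"linear": [0,0,-0.25],"spin": 0,"gripper": 1},{"linear": [0,0,-0.25],"spin": 0,"gripper": 1}]}}

```text
time_s: 13.9
position: [0.6674, -0.122, 0.1123]
tcp_rot: [0.001, -0.06, 0.998, -0.0]
wrist_force: [-2.9, -0.0, 5.5]
width: 0.0216
grasp_force: 45.0
```

Call:
{"method": "arm_command", "body": {"increments": [{"linear": [0,0,-0.08],"spin": 0,"gripper": 1},{"linear": [-0.07,0.6,-0.12],"spin": 0,"gripper": 1},{"linear": [-0.14,1.2,-0.15],"spin": 0,"gripper": 1},{"linear": [-0.21,1.8,-0.15],"spin": 0,"gripper": 1},{"linear": [-0.28,2.4,-0.15],"spin": 0,"gripper": 1},{"linear": [-0.35,3.0,-0.15],"spin": 0,"gripper": 1},{"linear": [-0.42,3.6,-0.15],"spin": 0,"gripper": 1}]}}

```text
time_s: 14.6
position: [0.6653, -0.0878, 0.1122]
tcp_rot: [0.003, -0.06, 0.998, -0.002]
wrist_force: [1.2, -5.1, 6.2]
width: 0.0213
grasp_force: 45.0
```

Call:
{"method": "arm_command", "body": {"increments": [{"linear": [-0.07,0.6,-0.05],"spin": 0,"gripper": 1},{"linear": [-0.14,1.2,-0.05],"spin": 0,"gripper": 1},{"linear": [-0.21,1.8,-0.05],"spin": 0,"gripper": 1},{"linear": [-0.28,2.4,-0.05],"spin": 0,"gripper": 1},{"linear": [-0.35,3.0,-0.05],"spin": 0,"gripper": 1},{"linear": [-0.42,3.6,-0.05],"spin": 0,"gripper": 1},{"linear": [-0.49,4.2,-0.05],"spin": 0,"gripper": 1},{"linear": [-0.56,4.8,-0.05],"spin": 0,"gripper": 1},{"linear": [-0.63,5.4,-0.05],"spin": 0,"gripper": 1}]}}

```text
time_s: 15.5
position: [0.6592, -0.0337, 0.1119]
tcp_rot: [0.003, -0.06, 0.998, -0.002]
wrist_force: [0.1, -4.9, 7.2]
width: 0.0216
grasp_force: 45.0
```

Call:
{"method": "arm_command", "body": {"increments": [{"linear": [-0.07,0.6,0],"spin": 0,"gripper": 1},{"linear": [-0.14,1.2,0],"spin": 0,"gripper": 1},{"linear": [-0.21,1.8,0],"spin": 0,"gripper": 1},{"linear": [-0.28,2.4,0],"spin": 0,"gripper": 1},{"linear": [-0.35,3.0,0],"spin": 0,"gripper": 1},{"linear": [-0.42,3.6,0],"spin": 0,"gripper": 1},{"linear": [-0.49,4.2,0],"spin": 0,"gripper": 1},{"linear": [-0.56,4.8,0],"spin": 0,"gripper": 1},{"linear": [-0.63,5.4,0],"spin": 0,"gripper": 1},{"linear": [-0.7,6.0,0],"spin": 0,"gripper": 1},{"linear": [-0.76,6.5,0],"spin": 0,"gripper": 1},{"linear": [-0.76,6.5,0],"spin": 0,"gripper": 1},{"linear": [-0.76,6.5,0],"spin": 0,"gripper": 1}]}}

```text
time_s: 16.8
position: [0.6482, 0.0332, 0.108]
tcp_rot: [-0.001, -0.06, 0.998, 0.0]
wrist_force: [-0.3, 0.3, -2.1]
width: 0.0216
grasp_force: 45.0
```

Call:
{"method": "arm_command", "body": {"increments": [{"linear": [0,0,2.5],"spin": 0,"gripper": 1},{"linear": [0,0,5],"spin": 0,"gripper": 1},{"linear": [0,-5,5],"spin": 0,"gripper": 1},{"linear": [-1,-10,5],"spin": 0,"gripper": 1},{"linear": [-1.5,-15,5],"spin": 0,"gripper": 1},{"linear": [-2,-20,5],"spin": 0,"gripper": 1},{"linear": [-2,-24.5,5],"spin": 0,"gripper": 1},{"linear": [-2,-24.5,4],"spin": 0,"gripper": 1},{"linear": [-2,-24.5,4],"spin": 0,"gripper": 1},{"linear": [-2,-24.5,4],"spin": 0,"gripper": 1},{"linear": [-2,-24.5,4],"spin": 0,"gripper": 1}]}}

```text
time_s: 17.9
position: [0.6287, -0.2103, 0.1484]
tcp_rot: [-0.0, -0.061, 0.998, 0.0]
wrist_force: [0.1, -1.2, -2.6]
width: 0.0216
grasp_force: 45.0
```

```bash
python3 - <<'E'
from h import *
o=arm.get_obs();print(o['position'],o['wrist_force'])
im=arm.grab_frame("top")[:,:,::-1]; s=arm.grab_frame("wrist")[:,:,::-1]
cv2.imwrite("pics/t3.png",np.hstack([cv2.resize(im[125:245,262:382],(400,400)),cv2.resize(s[:,:],(400,250)) if 0 else cv2.copyMakeBorder(cv2.resize(s,(400,250)),0,150,0,0,0)]))
E
```

```text
[ 0.62872342 -0.21029034  0.14837413] [ 0.08027191 -1.18946423 -2.6435185 ]
```

View pics/t3.png

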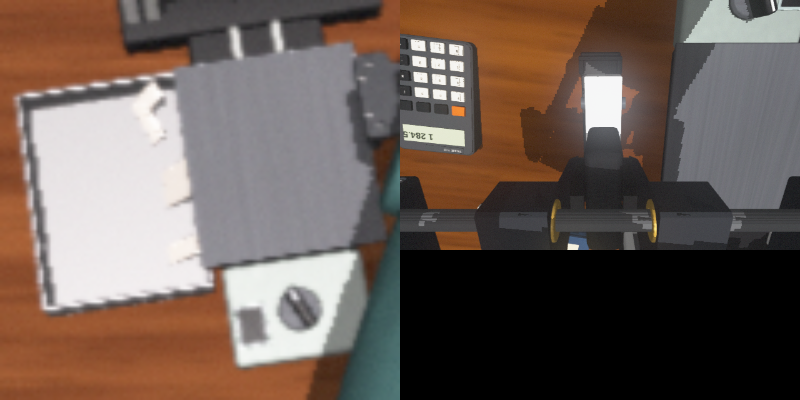

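The left half shows an empty bed, with all three pieces in the tray: the L (150,110), the slab (178,185) and the strip (185,248). The right half shows the scraper over its rest. Next I put it back.

Call:
{"method": "arm_command", "body": {"increments": [{"linear": [0,-0.2,-4],"spin": 0,"gripper": 1},{"linear": [0,-0.2,-7],"spin": 0,"gripper": 1},{"linear": [0,-0.2,-7.5],"spin": 0,"gripper": 1},{"linear": [0,-0.2,-7.5],"spin": 0,"gripper": 1},{"linear": [0,-0.2,-7.5],"spin": 0,"gripper": 1},{"linear": [0,-0.2,-7.5],"spin": 0,"gripper": 1}]}}

```text
time_s: 18.6
position: [0.6306, -0.2143, 0.0763]
tcp_rot: [0.002, -0.06, 0.998, -0.001]
wrist_force: [0.3, 0.1, -2.2]
width: 0.0215
grasp_force: 45.0
```

Call:
{"method": "arm_command", "body": {"increments": [{"linear": [-0.1,0.2,-0.5],"spin": 0,"gripper": 1},{"linear": [-0.1,0.2,-1.5],"spin": 0,"gripper": 1},{"linear": [-0.1,0.2,-2.4],"spin": 0,"gripper": 1},{"linear": [-0.1,0.2,-2.8],"spin": 0,"gripper": 1},{"linear": [-0.1,0.2,-2.9],"spin": 0,"gripper": 1},{"linear": [-0.1,0.2,-2.9],"spin": 0,"gripper": 1}]}}

```text
time_s: 19.2
position: [0.6276, -0.2118, 0.0443]
tcp_rot: [-0.0, -0.06, 0.998, 0.0]
wrist_force: [-0.2, 0.0, -3.0]
width: 0.0217
grasp_force: 45.0
```

Call:
{"method": "arm_command", "body": {"increments": [{"linear": [0,0,-0.1],"spin": 0,"gripper": 1},{"linear": [0,0,-0.15],"spin": 0,"gripper": 1},{"linear": [0,0,-0.15],"spin": 0,"gripper": 1}]}}

```text
time_s: 19.5
position: [0.6279, -0.2119, 0.0442]
tcp_rot: [0.0, -0.06, 0.998, -0.0]
wrist_force: [-3.4, 0.4, 5.1]
width: 0.0218
grasp_force: 45.0
```

Supported. Now I release it and back off upward.

Call:
{"method": "arm_command", "body": {"increments": [{"linear": [0,0,0.1],"spin": 0,"gripper": 5},{"linear": [0,0,0.1],"spin": 0,"gripper": 5},{"linear": [0,0,0.1],"spin": 0,"gripper": 5},{"linear": [0,0,0.1],"spin": 0,"gripper": 5},{"linear": [0,0,0.1],"spin": 0,"gripper": 5},{"linear": [0,0,0.1],"spin": 0,"gripper": 5},{"linear": [0,0,3],"spin": 0,"gripper": 5},{"linear": [0,0,6],"spin": 0,"gripper": 5},{"linear": [0,0,10],"spin": 0,"gripper": 5},{"linear": [0,0,13],"spin": 0,"gripper": 5},{"linear": [0,0,13],"spin": 0,"gripper": 5},{"linear": [0,0,13],"spin": 0,"gripper": 5}]}}

```text
time_s: 20.7
position: [0.6282, -0.212, 0.174]
tcp_rot: [0.001, -0.06, 0.998, -0.0]
wrist_force: [0.7, -0.3, -0.6]
width: 0.0504
grasp_force: 0.0
```

```bash
python3 - <<'E'
from h import *
o=arm.get_obs();print(o['position'],o['width'])
c=arm.get_calibration("wrist");s=arm.grab_frame("wrist")[:,:,::-1];np.save("w4.npy",c,allow_pickle=True);cv2.imwrite("pics/w4f.png",s)
t=arm.grab_frame("scene")[:,:,::-1]
cv2.imwrite("pics/w4.png",np.hstack([cv2.copyMakeBorder(cv2.resize(s,(480,300)),0,20,0,0,0),cv2.resize(t[165:245,265:345],(320,320))]))
E
```

```text
[ 0.62823135 -0.21198795  0.17404336] 0.05036085169123541
```

View pics/w4.png

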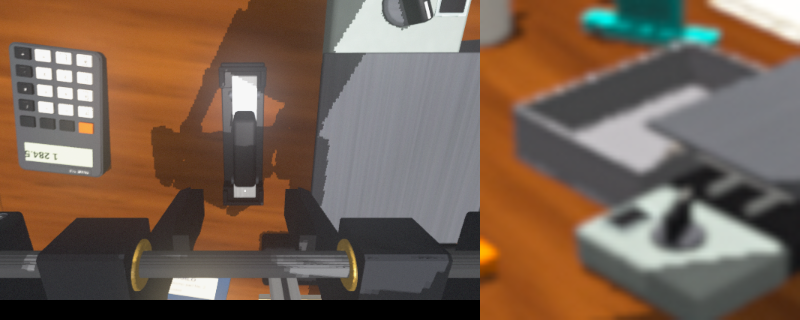

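The left half shows the scraper seated in its rest at (243,135). The right half shows no piece above the tray rim. Next is the switch, at about (0.478, -0.080).

Call:
{"method": "arm_command", "body": {"increments": [{"linear": [-4,3,0],"spin": 5,"gripper": 4},{"linear": [-7,6,0],"spin": 10,"gripper": 4},{"linear": [-11,9,0],"spin": 15,"gripper": 4},{"linear": [-15,13.2,0],"spin": 20,"gripper": 4},{"linear": [-15,13.2,-2],"spin": 25.7,"gripper": 4},{"linear": [-15,13.2,-5],"spin": 25.7,"gripper": 4},{"linear": [-15,13.2,-5],"spin": 25.7,"gripper": 4},{"linear": [-15,13.2,-5],"spin": 25.7,"gripper": 4},{"linear": [-15,13.2,-5],"spin": 25.7,"gripper": 4},{"linear": [-15,13.2,-5],"spin": 25.7,"gripper": 4}]}}

```text
time_s: 21.8
position: [0.479, -0.0803, 0.1243]
tcp_rot: [0.001, -0.28, 0.96, -0.0]
wrist_force: [-0.2, -0.2, 0.2]
width: 0.0399
grasp_force: 0.0
```

```bash
python3 - <<'E'
from h import *
o=arm.get_obs();q=o['tcp_rot'];print(o['position'],np.degrees(np.arctan2(2*q[2]**2-1,2*q[1]*q[2])),o['joint_positions'].round(2))
c=arm.get_calibration("wrist");s=arm.grab_frame("wrist")[:,:,::-1];np.save("w5.npy",c,allow_pickle=True);cv2.imwrite("pics/w5.png",s)
print(proj("wrist",(.478,-.08,.066),c),proj("wrist",list(o['position']),c))
E
```

```text
[ 0.47895016 -0.08032205  0.12432491] 122.57382695871704 [-0.22  0.01  2.12 -0.    1.01 -2.36]
[325.77337755 221.43450557] [323.96903195 270.32591665]
```

View pics/w5.png

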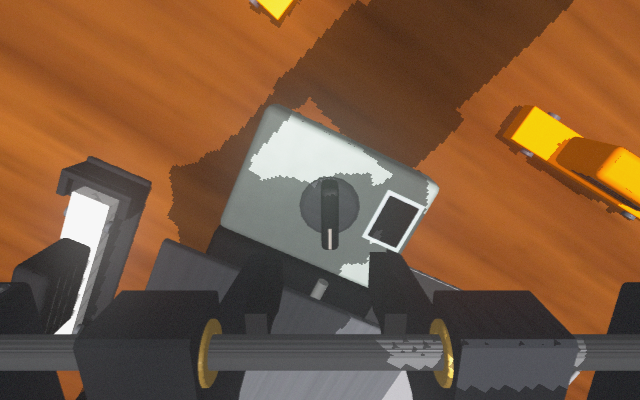

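The bar stands upright in the image from (330,180) to (330,248), aligned with the fingers. Its foot disc is centred at (330,206).

```bash
python3 - <<'E'
from h import *
c=np.load("w5.npy",allow_pickle=True).item()
for p,z in(((330,206),.043),((330,180),.066),((330,248),.066),((330,228),.066)): print(p,ray("wrist",p,z,c).round(4))
E
```

```text
(330, 206) [ 0.4749 -0.0786  0.043 ]
(330, 180) [ 0.4542 -0.0923  0.066 ]
(330, 248) [ 0.4919 -0.0679  0.066 ]
(330, 228) [ 0.4803 -0.0754  0.066 ]
```

Call:
{"method": "arm_command", "body": {"increments": [{"linear": [-0.35,0.1,-2],"spin": 0,"gripper": 4},{"linear": [-0.35,0.1,-4.5],"spin": 0,"gripper": 4},{"linear": [-0.35,0.1,-6.5],"spin": 0,"gripper": 4},{"linear": [-0.35,0.1,-7.4],"spin": 0,"gripper": 4},{"linear": [-0.35,0.1,-7.4],"spin": 0,"gripper": 4},{"linear": [-0.35,0.1,-7.4],"spin": 0,"gripper": 4},{"linear": [-0.35,0.1,-7.4],"spin": 0,"gripper": 4}]}}

```text
time_s: 22.55
position: [0.4756, -0.0791, 0.0506]
tcp_rot: [0.001, -0.281, 0.96, -0.001]
wrist_force: [-0.3, 0.1, 0.6]
width: 0.0401
grasp_force: 0.0
```

Call:
{"method": "arm_command", "body": {"increments": [{"linear": [0,0,-0.2],"spin": 0,"gripper": 0.5},{"linear": [0,0,-0.2],"spin": 0,"gripper": 0.5},{"linear": [0,0,-0.2],"spin": 0,"gripper": 0.5},{"linear": [0,0,-0.2],"spin": 0,"gripper": 0.5},{"linear": [0,0,-0.2],"spin": 0,"gripper": 0.5},{"linear": [0,0,-0.2],"spin": 0,"gripper": 0.5}], "squeeze": 20}}

```text
time_s: 23.15
position: [0.475, -0.0797, 0.0476]
tcp_rot: [0.001, -0.281, 0.96, -0.001]
wrist_force: [2.1, -5.2, -2.4]
width: 0.0107
grasp_force: 20.0
```

Call:
{"method": "arm_command", "body": {"increments": [{"linear": [0,-0.1,0],"spin": -8,"gripper": 0.5},{"linear": [0,-0.1,0],"spin": -16,"gripper": 0.5},{"linear": [0,-0.1,0],"spin": -24,"gripper": 0.5},{"linear": [0,-0.1,0],"spin": -32,"gripper": 0.5},{"linear": [0,-0.1,0],"spin": -40,"gripper": 0.5},{"linear": [0,-0.1,0],"spin": -46,"gripper": 0.5},{"linear": [0,-0.1,0],"spin": -50,"gripper": 0.5},{"linear": [0,-0.1,0],"spin": -53,"gripper": 0.5},{"linear": [0,-0.1,0],"spin": -54,"gripper": 0.5},{"linear": [0,-0.1,0],"spin": -54,"gripper": 0.5},{"linear": [0,-0.1,0],"spin": -54,"gripper": 0.5}]}}

```text
time_s: 24.25
position: [0.4748, -0.0778, 0.0475]
tcp_rot: [0.0, 0.186, 0.983, 0.002]
wrist_force: [2.2, 7.9, 1.1]
width: 0.0111
grasp_force: 20.0
```

```bash
python3 - <<'E'
from h import *
o=arm.get_obs();q=o['tcp_rot'];print(o['position'],np.degrees(np.arctan2(2*q[2]**2-1,2*q[1]*q[2])),o['wrist_torque'],o['wrist_force'],o['width'])
s=arm.grab_frame("wrist")[:,:,::-1];cv2.imwrite("pics/w6.png",s)
E
```

```text
[ 0.47477834 -0.07781479  0.04753214] 68.5977352445073 [ 1.23589384 -0.35936903  0.42941801] [2.24092526 7.87148059 1.07249439] 0.011095897573928643
```

Call:
{"method": "arm_command", "body": {"increments": [{"linear": [0,-0.1,0],"spin": -2,"gripper": 0.5},{"linear": [0,-0.1,0],"spin": -4,"gripper": 0.5},{"linear": [0,-0.1,0],"spin": -4,"gripper": 0.5},{"linear": [0,-0.1,0],"spin": -4,"gripper": 0.5}]}}

```text
time_s: 24.7
position: [0.4745, -0.0778, 0.0475]
tcp_rot: [-0.0, 0.22, 0.975, 0.002]
wrist_force: [1.5, 13.9, 2.8]
width: 0.0121
grasp_force: 21.1
```

```bash
python3 - <<'E'
from h import *
o=arm.get_obs();q=o['tcp_rot'];print(o['position'],np.degrees(np.arctan2(2*q[2]**2-1,2*q[1]*q[2])),o['wrist_torque'],o['wrist_force'],o['width'])
E
```

```text
[ 0.47451424 -0.07782509  0.04750538] 64.56772248741474 [ 1.90392184 -0.26136531  0.45734913] [ 1.52680963 13.92125383  2.76461241] 0.012097874938582954
```

Call:
{"method": "arm_command", "body": {"increments": [{"linear": [0,0.1,0],"spin": 4,"gripper": 8},{"linear": [0,0.1,0],"spin": 4,"gripper": 8},{"linear": [0,0.1,0],"spin": 4,"gripper": 8},{"linear": [0,0.1,0],"spin": 4,"gripper": 8},{"linear": [0,0.1,0],"spin": 4,"gripper": 8},{"linear": [0,0.1,0],"spin": 4,"gripper": 8},{"linear": [0,0.1,0],"spin": 4,"gripper": 8},{"linear": [0,0.1,3],"spin": 4,"gripper": 8},{"linear": [0,0.1,7],"spin": 4,"gripper": 8},{"linear": [0,0.1,12],"spin": 4,"gripper": 8},{"linear": [0,5,14],"spin": 4,"gripper": 8},{"linear": [0,10,14],"spin": 4,"gripper": 8},{"linear": [0,15,14],"spin": 4,"gripper": 8},{"linear": [0,15,14],"spin": 4,"gripper": 8},{"linear": [0,15,14],"spin": 4,"gripper": 8},{"linear": [0,15,14],"spin": 4,"gripper": 8}]}}

```text
time_s: 26.3
position: [0.4742, 0.0684, 0.187]
tcp_rot: [-0.0, 0.186, 0.983, -0.0]
wrist_force: [0.6, -0.5, -1.1]
width: 0.0801
grasp_force: 0.0
```

```bash
python3 - <<'E'
from h import *
w=arm.grab_frame("wrist")[:,:,::-1];t=arm.grab_frame("top")[:,:,::-1]
cv2.imwrite("pics/f.png",np.hstack([cv2.copyMakeBorder(cv2.resize(w,(400,250)),0,150,0,0,0),cv2.resize(t[125:245,270:400],(400,400))]))
E
```

```text
(no output)
```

View pics/f.png

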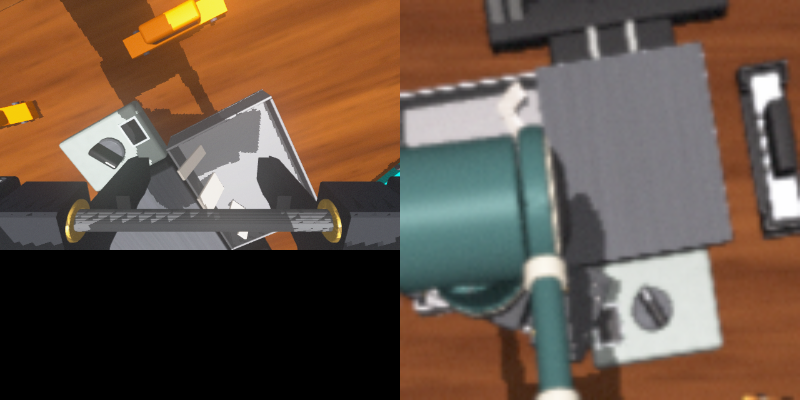

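The left half shows the switch sprung back, at (107,152), and the strip (192,160) and slab (210,188) in the tray. The right half shows the scraper in its rest and the L in the tray. The strip and slab seem to lean on the near wall, so I check their heights from two views.

```bash
python3 - <<'E'
from h import *
c=arm.get_calibration("wrist");im=arm.grab_frame("wrist")[:,:,::-1]
o=np.array([.6168,-.063]);a=np.radians(6.8);M=np.array([[np.cos(a),np.sin(a)],[-np.sin(a),np.cos(a)]])
pf=lambda n,p,z,c=None:(M@(ray(n,p,z,c)[:2]-o)*1000).round().astype(int).tolist()
g=im[225:400,270:470].copy();hsv=cv2.cvtColor(g,cv2.COLOR_BGR2HSV)
lab=cv2.inRange(hsv,(5,15,120),(35,80,255))|cv2.inRange(g,(235,235,235),(255,255,255))
lab=cv2.morphologyEx(lab,cv2.MORPH_OPEN,np.ones((3,3)))
for k in cv2.findContours(lab,0,1)[0]:
    if cv2.contourArea(k)>80:
        B=cv2.boxPoints(cv2.minAreaRect(k))+[270,225]
        print("w",B.round().tolist(),"floor",[pf("wrist",p,.006,c) for p in B],"rim",[pf("wrist",p,.05,c) for p in B])
t=cv2.imread("pics/t3.png")[:,:400]  # top, scale 400/120 from (262,125)
h=cv2.cvtColor(t,cv2.COLOR_BGR2HSV);m=cv2.inRange(h,(8,12,190),(35,60,255));m[:, :120]=0;m[:,215:]=0;m[260:]=0
m=cv2.morphologyEx(m,cv2.MORPH_OPEN,np.ones((5,5)))
for k in cv2.findContours(m,0,1)[0]:
    if cv2.contourArea(k)>150:
        B=cv2.boxPoints(cv2.minAreaRect(k))*.3+[262,125]
        print("t",B.round(1).tolist(),"floor",[pf("top",p,.006) for p in B],"rim",[pf("top",p,.05) for p in B])
print("tray near rim",[pf("top",(262+x*.2,125+y*.2),.05) for x,y in((25,147),(68,468),(320,432))])
E
```

```text
w [[382.0, 370.0], [397.0, 370.0], [397.0, 381.0], [382.0, 381.0]] floor [[112, 93], [120, 108], [135, 102], [127, 86]] rim [[70, 106], [77, 119], [90, 113], [83, 100]]
w [[370.0, 322.0], [389.0, 322.0], [389.0, 333.0], [370.0, 333.0]] floor [[46, 110], [56, 128], [69, 122], [59, 103]] rim [[13, 120], [21, 136], [33, 131], [24, 115]]
w [[311.0, 325.0], [339.0, 278.0], [364.0, 293.0], [336.0, 340.0]] floor [[18, 51], [-19, 105], [10, 120], [49, 66]] rim [[-11, 69], [-44, 116], [-19, 129], [15, 82]]
w [[280.0, 278.0], [318.0, 229.0], [333.0, 241.0], [295.0, 290.0]] floor [[-49, 51], [-79, 113], [-60, 120], [-29, 58]] rim [[-69, 69], [-95, 123], [-79, 129], [-52, 75]]
t [[310.3, 174.2], [317.7, 173.1], [319.5, 185.7], [312.1, 186.8]] floor [[24, 109], [24, 85], [-19, 85], [-19, 109]] rim [[13, 109], [13, 85], [-28, 85], [-28, 108]]
tray near rim [[97, 236], [-111, 234], [-111, 77]]
```

The two views agree. The slab and strip lean inside the tray with their lower ends on its floor. Their centres are about 28 mm up and 62 to 64 mm from the tray's middle, so both are within limits. Handing in.

```bash
python3 -c "
from cell import arm
print(arm.job_done())"
```

```text
the job is handed in; nothing more can be done
None
```

I handed the job in at about 26 s on the robot's clock: by the final images all three pieces are in the scrap tray, the scraper is back in its rest and released, and the switch was turned to its stop and sprang back; the hand-in returned no verdict.

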